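Snap the gear cover back onto the filler's pump head

ROBOT

A 6-joint arm with a two-finger parallel gripper is mounted at the origin on the work surface. World frame = base frame: x ahead of the robot, y to its left, z up, the work surface at z = 0. Lengths are in m, angles in rad, forces in N, time in s.
With the tool pointing down it reaches from about 0.275 to 0.825 m from the base axis. Payload 5.2 kg.
Tool frame: the origin (TCP) lies midway between the tips of the shut fingers; the grasp point (between the pads) lies 19 mm behind it; z points along the fingers, y is the line along which they close (so a half turn about z gives the same grasp; the last joint's range is limited). The gripper opens to 93 mm and grips with 3 to 60 N. Pads are 15 mm wide; open, the fingers measure 128 mm over their backs; the gripper's body (75 mm by 188 mm) begins 65 mm behind the grasp point.
Start: joints at [0.924, 0.259, 1.535, -0, 1.348, -0.203], TCP at [0.236, 0.497, 0.192] pointing down, gripper open.
Joint ranges: [-3.14, 3.14], [-0.91, 2.08], [0.19, 2.58], [-1.22, 4.36], [0.22, 2.71], [-3.12, 3.12]. Speed limits (rad/s): [2.57, 2.57, 3.14, 3.14, 3.14, 3.14].

INTERFACE

Orientations are given as [roll, pitch, yaw] about the fixed x, y, z axes, in that order (R = Rz(yaw) Ry(pitch) Rx(roll)).
In Python, from bench import ctrl gives the robot as it stands. The module is installed in compiled form; this text tells all that it offers.
- The arm moves only by the tool step_arm, never from a script. Its argument "plan" is one flat list of numbers, 5 for each row, row after row: the finger opening in mm, from 0 to 93, then the shift along the tool's x, y, z in mm, then the turn about the tool's z in degrees. A call has 1 to 20 rows; each row shifts and turns the commanded pose from where the row before left it, along the tool's axes as they then stand; what a row does not reach is not made up. A row lasts 1/8 s, in which the tool goes at most 62.5 mm and 10.7 degrees, less where a joint would pass 70% of its speed; a pose out of reach is approached as far as the arm can. A call is refused whole if a number of a shift passes 62.5 or a number of a turn 10.7, either way. A call with a gripper value outside its range is refused whole. The fingers move at their own pace and stop on an object; "squeeze" is the grip in N (left out, the last holds). Time passes only in rows, so rows that do not move let the fingers close. It gives the time, the measured TCP pose, the force, the opening and the grip force at its end, in the units of the state.
- ctrl.get_obs(): the state, without advancing time (a new reading comes with each control period).
- ctrl.get_image(name): name is "side" or "top" or "wrist"; returns a dict with "image" (400x640x3 uint8, red, green, blue), "z_map" (400x640 float32, m along the optical axis (not along the pixel's ray), 0 where there is no reading), "mtx" (3x3 intrinsics, pixels), "D" ([k1, k2, p1, p2, k3] as OpenCV has them; the pictures are not rectified), "R" (3x3) and "t" (3): a world point X has camera coordinates R X + t. Camera axes: x right, y down, z forward; pixel columns grow to the right and rows downward; lengths in m; the calibration is good to about 2 mm. A picture is of the moment at which its call begins.
- ctrl.close_job(): hands the job in; it is judged then, once.
The state is a dict: "time": time; "joint_pos": joint angles; "joint_vel": joint speeds; "joint_torque": joint torques, N m; "eef_pos": TCP position; "orientation": TCP orientation; "ft_force": force on the tool from outside, world axes, zero at the start; "moment": the same for the moment, N m; "width": finger opening in m; "finger_force": force on a finger pad.
Only numpy, scipy, OpenCV 4.12 (cv2) and the standard library are available. Lean on these libraries where they do the work, as an engineer would, in place of code of your own. Each camera call takes 0.05 s, during which the arm holds its last target. There are 200 camera calls.

TASK

The pump head of the honey filler lies on the bench with its gears open. Take its loose cover plate by the rib, set it rib-up with its three holes over the three snap standoffs and let go of the rib; then press the plate home beside each hole until every standoff has clicked through and the cover is down on all three. The cover cracks if it is pushed with more than 25 N, which is too little to snap them all at once, and the jars and other things on the bench stay where they are.

Things in the scene. Friction and masses are not known exactly. Their poses are not given: they have to be found in the camera images.
- pump: Pump head, fixed: stainless steel block 170 x 120 x 40 mm lying on the bench, with two white gears in an oval chamber in its top. Origin at the centre of the block's underside, x along the 170 mm side, z up. Three grey plastic snap standoffs stand on its top at (x, y) = (60, 0), (-60, 35) and (-60, -35) mm.
- pump_seat (a point): Centre of the pump head, 50 mm above its origin: nominal height of the tops of the standoffs' round collars (15 mm across), on which the cover's underside finally sits. The standoffs are screwed in unevenly: each may stand up to 2.2 mm higher or lower than this, which is not measured and must be felt.
- pump_tips (a point): Centre of the pump head, 68 mm above its origin: nominal height of the standoffs' tips. Each standoff is a thin post with two sprung barbs facing the pump's +y and -y, 7 mm wide along x: 6 mm over both barbs near the tip, widening to 15 mm over both at 8 mm above the collar.
- cover: Loose cover plate, white plastic, about 0.18 kg, 150 x 100 x 5 mm, with three square 11 mm holes at (x, y) = (60, 0), (-60, 35) and (-60, -35) mm. Origin at the centre of the plate's underside, x along the 150 mm side, z up out of the rib side. It starts flat on the bench, rib up. Set on the standoffs it first rests on the barbs, its underside 59 to 63 mm above the pump's origin.
- cover_plate: The flat 5 mm plate of the cover by itself, without the rib; same origin and axes as the cover. This is the part that is pressed and that cracks.
- cover_rib (a point): Centre of the top of the cover's grip rib, 30 mm above the cover's underside (25 mm above the plate's top). The rib is 36 mm long (along the cover's x, from x = -24 to +12 mm) and 18 mm wide (along its y).
- cover_press (a point): Centre of the plate's top, under the rib. Spots to press, clear of rib and standoffs: (x, y) = (38, 0), (-38, 32) and (-38, -32) mm from here. Pushing there with some 9 to 18 N drives that hole's barbs in; about 5 mm down they spring out over the plate and the force drops (the click), then it meets the collar and the force rises steeply. A clicked hole stays on, with 1 to 2 mm of play.
- cover_hole0 (a point): Centre of the hole at (x, y) = (60, 0) mm of the cover, on the plate's underside.
- cover_hole1 (a point): Centre of the hole at (x, y) = (-60, 35) mm of the cover, on the plate's underside.
- cover_hole2 (a point): Centre of the hole at (x, y) = (-60, -35) mm of the cover, on the plate's underside.
- jar_a: Empty glass jar, 68 mm across, 78 mm high, towards the far edge; bystander. Origin at the centre of its underside.
- jar_b: Glass jar of set honey, 68 mm across, 78 mm high, far edge; bystander. Origin at the centre of its underside.
- jar_c: Glass jar of set honey, 68 mm across, 78 mm high, far edge; bystander. Origin at the centre of its underside.
- lids: Stack of brass-coloured jar lids, 64 mm across, 37 mm high; bystander to the left. Origin at the centre of its underside.
- scraper: Spatula with a black handle lying on the bench to the right; bystander. Origin on its underside.
- wing_knob: Black plastic wing knob, 36 mm wide, 24 mm high, standing just on the robot's side of the pump head; bystander. Origin at the centre of its underside.
- collar: Steel ring, 42 mm across, 12 mm high, lying just on the robot's side of the cover; bystander. Origin at the centre of its underside.
Not all that is in view belongs to the job. Leave any green look-alike of the pump alone.

How it is judged:
By the outcome, as a careful person would: the job done as asked, in the order asked, and still so for the second after the job is handed in, with the robot touching nothing.
It also fails if it takes over 72 s, if anything falls off the work surface, if the arm or the gripper's body presses on something with over 40 N, if the wrist force passes 120 N, or if a joint passes its speed limit or range.

## Working session

There is one attempt and no reset: what is moved stays moved. The work goes in short steps, Python scripts to look and compute and a tool call to move; the robot and the scene stay as the last step left them, time stands still between calls to the robot, and variables do not carry over. Pictures are saved under pics/ and viewed, at most 10 in all, crops included, and the job is handed in when it is done.

Besides the shell and the picture viewer there is one more tool, called after "Emit:" as name(argument=value, ...) on one line, values as JSON. step_arm: Moves the arm, as the interface text tells. Its arguments: {"type":"object","properties":{"plan":{"type":"array","items":{"type":"number"}},"squeeze":{"type":"number"}},"required":["plan"]}

```bash
mkdir -p pics
cat > h.py <<'E'
import numpy as np, cv2
from bench import ctrl
def px2w(im,uv,z):
    uv=np.asarray(uv,float).reshape(-1,1,2)
    n=cv2.undistortPoints(uv,im["mtx"],im["D"]).reshape(-1,2)
    d=np.c_[n,np.ones(len(n))]@im["R"]; c=-im["R"].T@im["t"]
    return c+d*((z-c[2])/d[:,2])[:,None]
def w2px(im,X):
    return cv2.projectPoints(np.asarray(X,float).reshape(-1,3),cv2.Rodrigues(im["R"])[0],im["t"],im["mtx"],im["D"])[0].reshape(-1,2)
def cloud(im):
    h,w=im["z_map"].shape; u,v=np.meshgrid(np.arange(w),np.arange(h))
    n=cv2.undistortPoints(np.stack([u,v],-1).reshape(-1,1,2).astype(float),im["mtx"],im["D"]).reshape(-1,2)
    z=im["z_map"].reshape(-1,1); P=(np.c_[n,np.ones(len(n))]*z-im["t"])@im["R"]
    P[z[:,0]==0]=np.nan
    return P.reshape(h,w,3)
def save(im,n,crop=None,s=1):
    a=im["image"][...,::-1]
    if crop: a=a[crop[1]:crop[3],crop[0]:crop[2]]
    cv2.imwrite("pics/"+n,cv2.resize(a,None,fx=s,fy=s,interpolation=cv2.INTER_CUBIC))
E
python3 - <<'E'
from h import *
import pickle
for n in("top","side"):
    im=ctrl.get_image(n); save(im,n+".png"); pickle.dump(im,open(n+".pkl","wb"))
    print(n,-im["R"].T@im["t"],im["mtx"][0,0])
o=ctrl.get_obs();print(o["eef_pos"],o["orientation"],o["ft_force"])
E
```

```text
top [ 0.41470499 -0.01855166  1.55482903] 476.15535054396173
side [ 0.10221291 -0.68474552  0.90635511] 431.2485330785514
[0.23582803 0.49628693 0.19099557] [-3.13995962e+00 -3.47508997e-04  2.69770105e+00] [ 0.33609348 -0.16868013  0.68352303]
```

View pics/top.png

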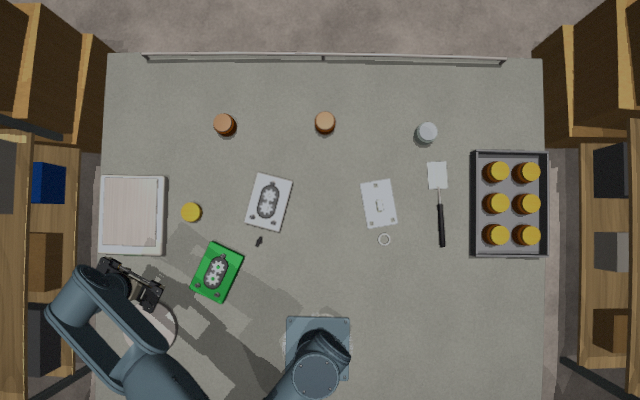

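View pics/side.png

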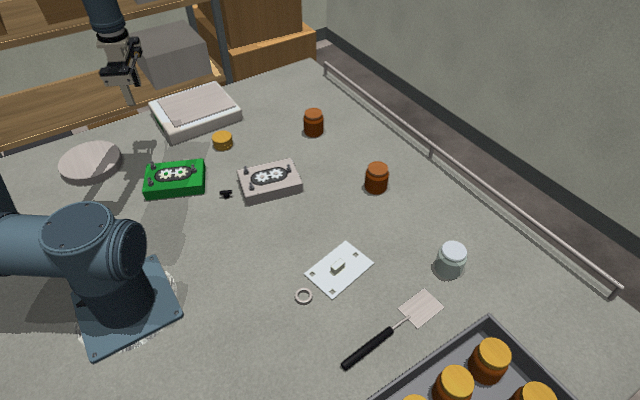

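The top view shows the steel pump head at pixel (268,203), its green look-alike at (217,271), and the white cover at (379,203) with the ring at (384,240). The wing knob is at (259,241). The steel block fits the description; the green one gets left alone. Next I'll confirm this in an enlarged crop and measure.

Run:
```python
from h import *
import pickle
im=pickle.load(open("top.pkl","rb")); save(im,"crop.png",(190,165,410,310),3.6)
P=cloud(im); hsv=cv2.cvtColor(im["image"],cv2.COLOR_RGB2HSV)
def rect(mask,z,name):
    m=mask.astype(np.uint8); m=cv2.morphologyEx(m,cv2.MORPH_CLOSE,np.ones((5,5)))
    c=max(cv2.findContours(m,0,2)[0],key=cv2.contourArea)
    w=px2w(im,c.reshape(-1,2),z)[:,:2]*1000
    r=cv2.minAreaRect(w.astype(np.float32)); print(name,r, cv2.boundingRect(c))
Z=P[...,2]; v,u=np.mgrid[:400,:640]
for s in [(268,203),(379,215),(255,190),(240,225)]: print(s,hsv[s[1],s[0]],P[s[1],s[0]])
box=lambda a,b,c,d:(u>a)&(u<c)&(v>b)&(v<d)
rect((Z>0.025)&box(235,162,305,240),0.04,"pump")
rect((hsv[...,2]>195)&(hsv[...,1]<30)&box(350,170,405,235),0.005,"cover")
rib=(Z>0.02)&box(350,170,405,235); print("rib",rib.sum(),np.nanmean(P[rib],0)if rib.any() else 0)
m=(Z>0.053)&box(235,162,305,240)
n,l,st,c=cv2.connectedComponentsWithStats(m.astype(np.uint8))
for i in range(1,n): print(st[i][4],c[i],np.nanmax(Z[l==i]),px2w(im,c[i],.066))
```

```text
(268, 203) [102   8 160] [0.46460937 0.16768832 0.04322848]
(379, 215) [107  10 180] [ 0.43398893 -0.18959515  0.00905125]
(255, 190) [105   9 179] [0.50531336 0.21051981 0.04317896]
(240, 225) [ 30  16 144] [ 0.39188122  0.26426236 -0.00408976]
pump ((469.6826171875, 167.13131713867188), (122.05691528320312, 166.66552734375), 76.17284393310547) (244, 172, 49, 60)Traceback (most recent call last):
  File "<stdin>", line 14, in <module>
  File "<stdin>", line 7, in rect
ValueError: max() iterable argument is empty
```

View pics/crop.png

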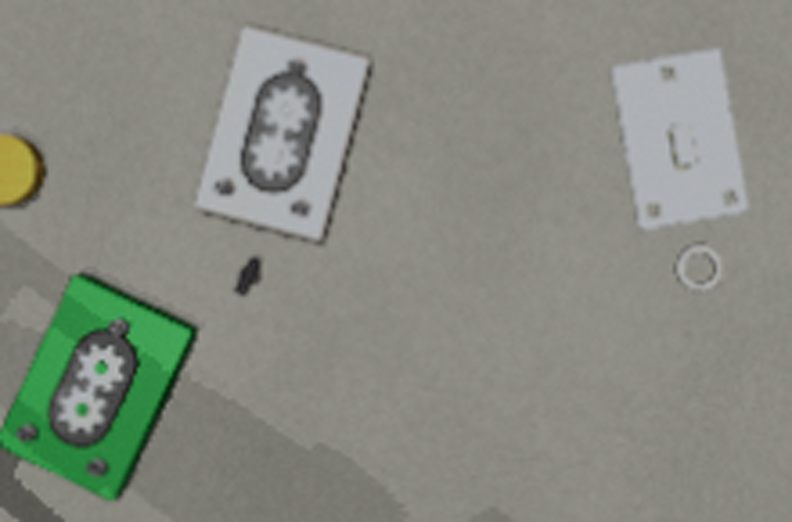

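The crop confirms the steel pump (crop (285,135)) with one standoff at its far end, and the green one separately. The cover is at crop (680,138), also with its single hole away from the robot.

Run:
```python
from h import *
import pickle
im=pickle.load(open("top.pkl","rb"))
P=cloud(im); hsv=cv2.cvtColor(im["image"],cv2.COLOR_RGB2HSV)
v,u=np.mgrid[:400,:640]
box=lambda a,b,c,d:(u>a)&(u<c)&(v>b)&(v<d)
m=((hsv[...,2]>160)&(hsv[...,0]>80)&box(352,170,408,230)).astype(np.uint8)
m=cv2.morphologyEx(m,cv2.MORPH_CLOSE,np.ones((5,5)))
c=max(cv2.findContours(m,0,2)[0],key=cv2.contourArea)
print("cover",cv2.minAreaRect((px2w(im,c.reshape(-1,2),.005)[:,:2]*1000).astype(np.float32)))
crop=lambda a:np.array(a)/3.6+[190,165]
print("holes",px2w(im,crop([(668,73),(653,210),(730,197)]),.003))
print("pump corners",px2w(im,crop([(245,27),(371,60),(324,242),(197,206)]),.04).round(4), px2w(im,crop([(297,65),(225,184),(301,205)]),.06))
for n,k in (("knob",(250,275)),("ring",(698,266))): print(n,px2w(im,crop([k]),.01))
```

```text
cover ((472.6483154296875, -187.64768981933594), (149.2613983154297, 99.66224670410156), 10.922125816345215)
holes [[ 0.53080146 -0.17766386  0.003     ]
 [ 0.40650258 -0.16590229  0.003     ]
 [ 0.41956224 -0.23539308  0.003     ]]
pump corners [[0.5619 0.2027 0.04  ]
 [0.5345 0.0895 0.04  ]
 [0.3725 0.1274 0.04  ]
 [0.4017 0.2413 0.04  ]] [[0.5273345  0.15300351 0.06      ]
 [0.4217093  0.21366377 0.06      ]
 [0.40482693 0.14639286 0.06      ]]
knob [[0.34036346 0.19660049 0.01      ]]
ring [[ 0.35705786 -0.20651469  0.01      ]]
```

Emit:
step_arm(plan=[60, -35, -20, -6, 0, 60, -35, -20, -6, 0, 60, -35, -20, -6, 0, 60, -35, -20, -6, 0, 60, -35, -20, -6, 0, 60, -35, -20, -6, 0, 60, -35, -20, -6, 0, 60, -35, -20, -6, 0, 60, -35, -20, -6, 0, 60, -35, -20, -6, 0, 60, 0, 0, 0, -5.7, 60, 0, 0, 0, -5.7, 60, 0, 0, 0, 0, 60, 0, 0, 0, 0])

```text
time: 1.85
eef_pos: [0.4662, 0.1659, 0.2515]
orientation: [-3.141, -0.0, 2.895]
ft_force: [-0.5, -0.3, -0.2]
width: 0.0601
finger_force: 0.0
```

Run:
```python
from h import *
import pickle
im=ctrl.get_image("wrist"); o=ctrl.get_obs(); pickle.dump((im,o),open("w1.pkl","wb"));save(im,"w1.png")
print(o["time"],o["eef_pos"],np.degrees(o["orientation"]),o["ft_force"],-im["R"].T@im["t"],im["R"].round(3),im["mtx"][0,0])
```

```text
1.9 [0.4661957  0.16594486 0.25159262] [-1.79993301e+02 -1.88017967e-02  1.65899012e+02] [-0.28279217 -0.45813755 -0.10434342] [0.40167619 0.18285759 0.44406705] [[ 0.246  0.969 -0.   ]
 [ 0.941 -0.239  0.242]
 [ 0.234 -0.06  -0.97 ]] 293.40957638474146
```

View pics/w1.png

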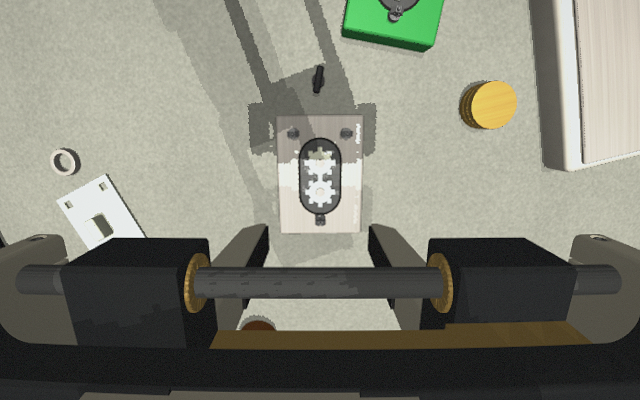

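The wrist view has the pump upright, block around (320,173), standoffs near (293,133), (346,133) and (320,219).

```bash
cat >> h.py <<'E'
def pose(c,yaw,pts):
    a=np.radians(yaw); r=np.array([[np.cos(a),-np.sin(a)],[np.sin(a),np.cos(a)]])
    pts=np.asarray(pts,float).reshape(-1,3).copy(); pts[:,:2]=pts[:,:2]@r.T+c; return pts
S=np.array([(.06,0,0),(-.06,.035,0),(-.06,-.035,0)])
E
python3 - <<'E'
from h import *
import pickle
im,o=pickle.load(open("w1.pkl","rb"))
P=cloud(im);Z=P[...,2]
v,u=np.mgrid[:400,:640]
m=((Z>.03)&(Z<.05)&(u>262)&(u<372)&(v>100)&(v<245)).astype(np.uint8)
m=cv2.morphologyEx(m,cv2.MORPH_CLOSE,np.ones((9,9)))
c=max(cv2.findContours(m,0,2)[0],key=cv2.contourArea)
r=cv2.minAreaRect((px2w(im,c.reshape(-1,2),.04)[:,:2]*1000).astype(np.float32));print(r,cv2.boundingRect(c),np.nanmedian(Z[m>0]))
ctr=np.array(r[0])/1000
a=cv2.resize(im["image"][95:250,255:385,::-1],None,fx=4,fy=4,interpolation=cv2.INTER_CUBIC)
yaw=r[2]-90 if r[2]>45 else r[2]
def dots(z,col,ctr=ctr,yaw=yaw):
    for p in w2px(im,pose(ctr,yaw,S+[0,0,z])):
        q=((p-[255,95])*4+1.5).astype(int); cv2.drawMarker(a,tuple(map(int,q)),col,0,10,1)
dots(.068,(0,0,255));dots(.04,(255,0,0))
cv2.imwrite("pics/w1c.png",a); print(yaw)
E
```

```text
((471.24725341796875, 167.9681854248047), (118.88652801513672, 168.12879943847656), 76.25199127197266) (276, 114, 88, 120) 0.039943531151592764
-13.748008728027344
```

View pics/w1c.png

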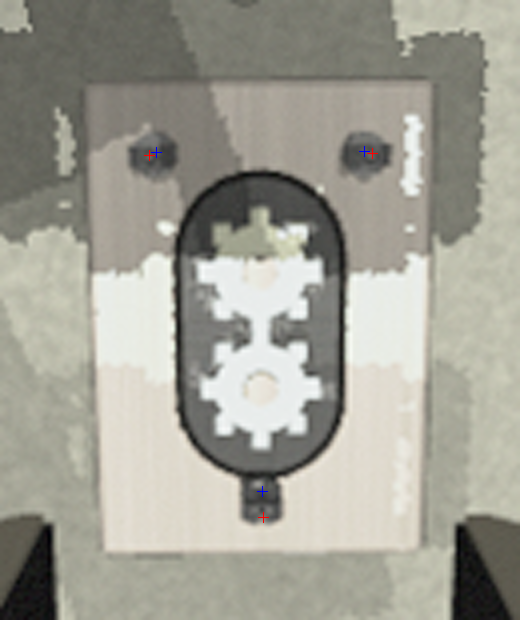

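The red (tip) and blue (base) projections fall on the three standoffs, so the pump pose (0.471, 0.168, yaw −13.8°) holds. Now over the cover.

Emit:
step_arm(plan=[60, -11, -43, 0, 0, 60, -11, -43, 0, 0, 60, -11, -43, 0, 0, 60, -11, -43, 0, 0, 60, -11, -43, 0, 0, 60, -11, -43, 0, 0, 60, -11, -43, 0, 0, 60, -11, -43, 0, 0, 60, 0, 0, 0, -8.2, 60, 0, 0, 0, -8.2, 60, 0, 0, 0, -8.2, 60, 0, 0, 0, 0, 60, 0, 0, 0, 0])

```text
time: 3.52
eef_pos: [0.4684, -0.1891, 0.2518]
orientation: [3.142, -0.0, -2.96]
ft_force: [1.5, -0.2, -0.2]
width: 0.0602
finger_force: 0.0
```

Run:
```python
from h import *
import pickle
im=ctrl.get_image("wrist"); o=ctrl.get_obs(); pickle.dump((im,o),open("w2.pkl","wb"))
print(o["time"],o["eef_pos"],np.degrees(o["orientation"]))
P=cloud(im);Z=P[...,2]
v,u=np.mgrid[:400,:640]
hsv=cv2.cvtColor(im["image"],cv2.COLOR_RGB2HSV)
w=w2px(im,[(.4726,-.1876,.005)]);print(w)
box=(abs(u-w[0,0])<75)&(abs(v-w[0,1])<95)&(v<238)
print(hsv[int(w[0,1])-30,int(w[0,0])-20],hsv[20,200])
m=((Z>.0025)&(Z<.04)&box).astype(np.uint8)
m2=((hsv[...,0]>70)&(hsv[...,2]>150)&box).astype(np.uint8)
for mm in(m,m2):
    mm=cv2.morphologyEx(mm,cv2.MORPH_CLOSE,np.ones((9,9)));mm=cv2.morphologyEx(mm,cv2.MORPH_OPEN,np.ones((5,5)))
    cs=cv2.findContours(mm,0,2)[0]
    if cs:
        c=max(cs,key=cv2.contourArea);print(cv2.boundingRect(c),cv2.minAreaRect((px2w(im,c.reshape(-1,2),.005)[:,:2]*1000).astype(np.float32)))
t=(Z>.024)&(Z<.036)&box; print("rib",t.sum(),np.nanmean(P[t],0), cv2.minAreaRect((P[t][:,:2]*1000).astype(np.float32)))
a=cv2.resize(im["image"][100:290,225:420,::-1],None,fx=3,fy=3,interpolation=cv2.INTER_CUBIC);cv2.imwrite("pics/w2c.png",a)
```

```text
3.575 [ 0.46837036 -0.18908526  0.25176455] [-1.79999051e+02 -1.64617931e-03 -1.69556780e+02]
[[318.18139633 172.19191512]]
[ 32  30 216] [ 27  25 191]
(282, 122, 69, 99) ((474.39337158203125, -189.3988037109375), (150.13670349121094, 100.02281951904297), 10.915547370910645)
(284, 153, 66, 67) ((495.35089111328125, -185.8681640625), (103.209228515625, 99.38793182373047), 10.323199272155762)
rib 296 [ 0.46760449 -0.19095629  0.02929132] ((467.9121398925781, -190.9034423828125), (34.55594253540039, 15.897560119628906), 10.188319206237793)
```

View pics/w2c.png

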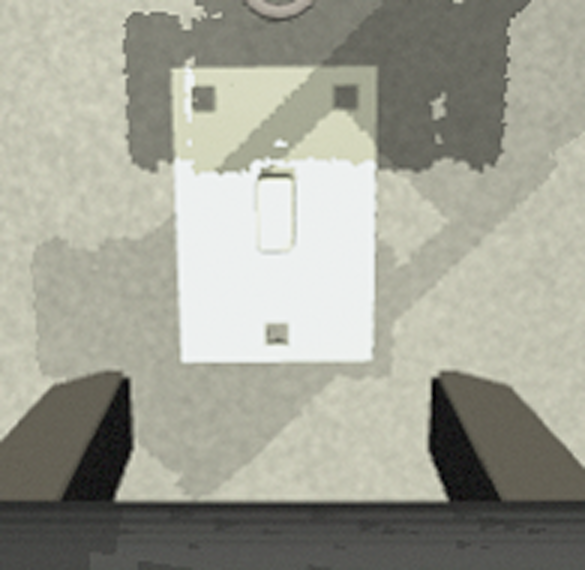

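Emit:
step_arm(plan=[50, 0, 0, 45, 0, 50, 0, 0, 45, 0, 50, 0, 0, 45, 0, 50, 0, 0, 45, 0, 50, 0, 0, 30, 0, 45, 0, 0, 15, 0, 45, 0, 0, 10, 0, 45, 0, 0, 7, 0, 45, 0, 0, 0, 0, 45, 0, 0, 0, 0], squeeze=30)

```text
time: 4.82
eef_pos: [0.4689, -0.1896, 0.0105]
orientation: [-3.141, 0.001, -2.957]
ft_force: [0.3, 0.2, -0.4]
width: 0.045
finger_force: 0.0
```

Emit:
step_arm(plan=[10, 0, 0, 0, 0, 10, 0, 0, 0, 0, 10, 0, 0, 0, 0, 10, 0, 0, 0, 0, 10, 0, 0, 0, 0, 10, 0, 0, 0, 0])

```text
time: 5.58
eef_pos: [0.4684, -0.1892, 0.0097]
orientation: [3.142, -0.0, -2.957]
ft_force: [0.5, 0.3, -0.5]
width: 0.0102
finger_force: 0.0
```

Run:
```python
from h import *
im=ctrl.get_image("wrist"); o=ctrl.get_obs(); save(im,"w3.png")
b=ctrl.get_image("side")
save(b,"s3.png",(260,160,440,320),3)
a=cv2.imread("pics/w3.png"); a=cv2.resize(a[100:400,120:520],(533,400)); s=cv2.resize(cv2.imread("pics/s3.png"),(450,400))
import numpy as np
cv2.imwrite("pics/m3.png",cv2.resize(np.hstack([a,s]),(800,326)))
print(o["width"],o["finger_force"],o["ft_force"])
```

```text
0.010434338902938224 0.0 [-0.89197311 -0.8028129   0.63228337]
```

View pics/m3.png

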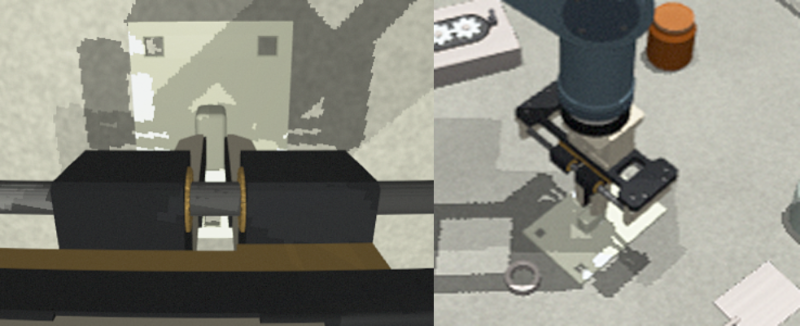

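The picture shows the rib between the two fingers, yet the width reads just the commanded 10 mm. I'll command fully closed to see whether they stop on it.

Emit:
step_arm(plan=[0, 0, 0, 0, 0, 0, 0, 0, 0, 0, 0, 0, 0, 0, 0])

```text
time: 6.05
eef_pos: [0.4684, -0.1892, 0.0098]
orientation: [-3.142, 0.0, -2.957]
ft_force: [0.3, 0.0, -0.8]
width: 0.0004
finger_force: 0.0
```

Run:
```python
from h import *
im=ctrl.get_image("wrist"); o=ctrl.get_obs()
print(px2w(im,[(261.1,142.4),(366.2,142.4)],.005), pose((.4735,-.1885),10.6,S))
P=cloud(im);Z=P[...,2]
sub=Z[140:300:8,250:380:8]*1000
print(np.round(sub).astype(int) if not np.isnan(sub).any() else np.round(np.nan_to_num(sub,nan=-999)).astype(int))
print("tcp px",w2px(im,[o["eef_pos"],o["eef_pos"]+[0,0,.02]]))
t=(Z>.02)&(Z<.036); v,u=np.nonzero(t); 
n,l,st,c=cv2.connectedComponentsWithStats(t.astype(np.uint8))
for i in range(1,n):
    if st[i][4]>60: print(st[i],np.nanmin(P[l==i],0).round(3),np.nanmax(P[l==i],0).round(3))
save(im,"w4.png",(220,120,420,320),3)
```

```text
[[ 0.42139768 -0.23585385  0.005     ]
 [ 0.40874051 -0.16724606  0.005     ]] [[ 0.53247612 -0.17746292  0.        ]
 [ 0.40808558 -0.16513434  0.        ]
 [ 0.42096218 -0.23393982  0.        ]]
[[  6   0  -1   5   5   5   4   5   5   4   5   4   5   4   1  -1   5]
 [  5   0   0   6   4   4   4   4   5   4   5   6   5   4   0   0   5]
 [  5   4   4   5   4   4   4   4   5   4   5   5   3   4   4   5   6]
 [  5   4   5   4   5   6   4   3   4   5   3   5   6   5   4   6   4]
 [  4   4   5   5   4   4   5   4   5   5   5   5   4   4   4   6   5]
 [  4   4   4   4   4   4   5   4   4   4   6   5   5   4   5   4   5]
 [  4   4   5   4   6   4   5   4   5   4   4   5   5   4   4   4   4]
 [  4   3   4   4   4   5   4   5   5   6   4   4   5   4   3   5   4]
 [  4   4   4   5   3   5   5  25  27  26   5   4   5   4   4   5   5]
 [  4   5   5   5   5   5   5  30  30  30   4   4   5   4   4   4   5]
 [  5   5   5   5   5   3   6  30  30  30   5   4   4   4   5   6   4]
 [  4   5   5   4   5   4  44  45  45  43  44  44   4   5   3   4   5]
 [  4   4   5   5   5   5  57  58  56  57  58  58  58   5   3   5   3]
 [131 129 130 130 130 131 129 130  68  68 130 130 130 130 131 129 131]
 [135 136 135 135 135 135 135 135  77  73 136 135 134 135 135 134 134]
 [139 139 139 140 139 139 139 139 135 136 139 140 140 140 138 139 139]
 [143 143 143 143 143 143 143 143 139 137 144 144 144 143 142 142 143]
 [144 145 144 144 144 144 145 144 140 137 145 144 145 144 145 144 144]
 [145 145 145 144 144 145 144 145 141 139 144 144 145 145 144 145 144]
 [144 144 144 144 144 145 145 145 141 140 144 144 145 144 144 144 144]]
tcp px [[317.3033057  222.90524153]
 [317.22278277 233.37116622]]
[300 201  29  26 642] [ 0.449 -0.203  0.02 ] [ 0.466 -0.184  0.036]
```

View pics/w4.png

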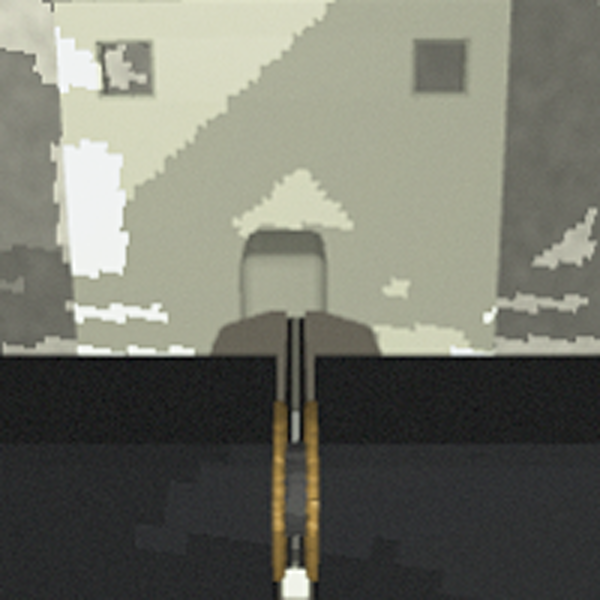

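Run:
```python
from h import *
im=ctrl.get_image("wrist"); o=ctrl.get_obs()
P=cloud(im);e=o["eef_pos"];a=np.radians(10.5)
for r in range(198,240,2):
    print(r,[tuple(((P[r,c]@np.array([[np.cos(a),-np.sin(a),0],[np.sin(a),np.cos(a),0],[0,0,1]])-np.array([e[0]*np.cos(a)+e[1]*np.sin(a),-e[0]*np.sin(a)+e[1]*np.cos(a),0]))*1000).round().astype(int)) for c in(300,308,324,332)])
print(np.unique(im["image"][226,300:335],axis=0)[:3], o["joint_pos"].round(3))
s=ctrl.get_image("side"); Q=cloud(s); p=w2px(s,[e,e+[0,0,.03]]);print(p)
save(s,"s4.png",(int(p[0,0])-50,int(p[0,1])-70,int(p[0,0])+50,int(p[0,1])+30),6)
```

```text
198 [(np.int64(-17), np.int64(-12), np.int64(6)), (np.int64(-18), np.int64(-6), np.int64(11)), (np.int64(-18), np.int64(4), np.int64(12)), (np.int64(-16), np.int64(10), np.int64(4))]
200 [(np.int64(-15), np.int64(-12), np.int64(4)), (np.int64(-18), np.int64(-6), np.int64(17)), (np.int64(-18), np.int64(4), np.int64(17)), (np.int64(-15), np.int64(10), np.int64(5))]
202 [(np.int64(-13), np.int64(-12), np.int64(4)), (np.int64(-18), np.int64(-6), np.int64(23)), (np.int64(-18), np.int64(4), np.int64(23)), (np.int64(-14), np.int64(10), np.int64(5))]
204 [(np.int64(-12), np.int64(-12), np.int64(6)), (np.int64(-19), np.int64(-6), np.int64(28)), (np.int64(-18), np.int64(4), np.int64(27)), (np.int64(-12), np.int64(10), np.int64(4))]
206 [(np.int64(-10), np.int64(-12), np.int64(4)), (np.int64(-17), np.int64(-6), np.int64(28)), (np.int64(-17), np.int64(4), np.int64(28)), (np.int64(-11), np.int64(10), np.int64(5))]
208 [(np.int64(-9), np.int64(-12), np.int64(5)), (np.int64(-16), np.int64(-6), np.int64(29)), (np.int64(-16), np.int64(4), np.int64(29)), (np.int64(-9), np.int64(10), np.int64(4))]
210 
[... 2135 characters left out ...]
), np.int64(51))]
234 [(np.int64(-9), np.int64(-9), np.int64(53)), (np.int64(-9), np.int64(-5), np.int64(53)), (np.int64(-8), np.int64(4), np.int64(53)), (np.int64(-9), np.int64(8), np.int64(54))]
236 [(np.int64(-9), np.int64(-9), np.int64(58)), (np.int64(-9), np.int64(-5), np.int64(57)), (np.int64(-9), np.int64(4), np.int64(57)), (np.int64(-9), np.int64(8), np.int64(57))]
238 [(np.int64(-36), np.int64(-5), np.int64(126)), (np.int64(-36), np.int64(-2), np.int64(126)), (np.int64(-9), np.int64(4), np.int64(60)), (np.int64(-36), np.int64(4), np.int64(126))]
[[37 38 33]
 [57 60 52]
 [70 71 63]] [-0.605  0.382  1.868  0.     0.892 -2.36 ]
[[337.09551218 266.67295104]
 [337.35995857 259.61126781]]
```

View pics/s4.png

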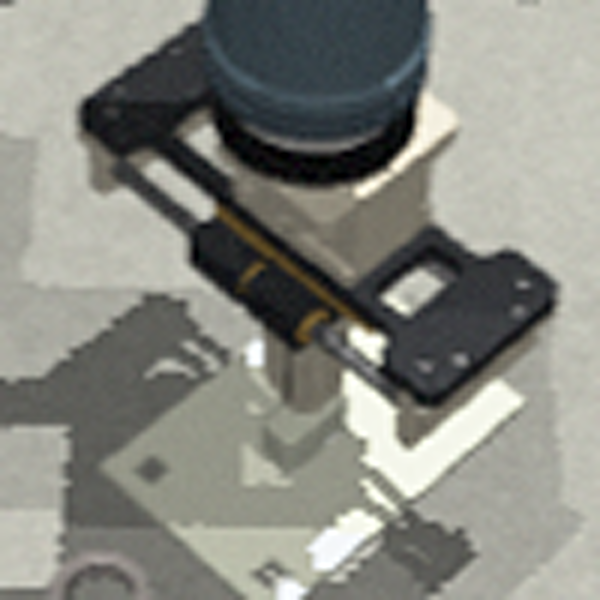

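The depth readings settle it. The closed finger front faces end at z≈0.035, above the 0.030 rib top, while the reported TCP says 0.010. So the real tips sit about 25 mm higher than reported. I'll open, go down in small steps and measure the tip height.

Emit:
step_arm(plan=[45, 0, 0, 0, 0, 45, 0, 0, 0, 0, 45, 0, 0, 0, 0, 45, 0, 0, 0, 0, 45, 0, 0, 0, 0, 45, 0, 0, 4, 0, 45, 0, 0, 4, 0, 45, 0, 0, 4, 0, 45, 0, 0, 3, 0, 45, 0, 0, 0, 0, 45, 0, 0, 0, 0])

```text
time: 7.58
eef_pos: [0.4684, -0.1893, -0.0052]
orientation: [-3.142, 0.0, -2.957]
ft_force: [-0.4, 0.0, 0.8]
width: 0.0453
finger_force: 0.0
```

Run:
```python
from h import *
im=ctrl.get_image("wrist"); o=ctrl.get_obs()
P=cloud(im);e=o["eef_pos"];a=np.radians(10.5)
M=np.array([[np.cos(a),-np.sin(a),0],[np.sin(a),np.cos(a),0],[0,0,1]])
Q=(P-[e[0],e[1],0])@M*1000
print(e,o["width"],o["ft_force"])
m=(Q[...,2]>8)&(Q[...,2]<70)&(abs(Q[...,1])>14)&(abs(Q[...,1])<45)&(Q[...,0]>-14)&(Q[...,0]<12)
for s in(-1,1):
    k=m&(np.sign(Q[...,1])==s); print(s,k.sum(),np.percentile(Q[k],[1,5,50],axis=0).round(1).tolist())
```

```text
[ 0.46844836 -0.18931362 -0.00515162] 0.0448934203227989 [-0.04776797 -0.37897602 -0.12640174]
-1 1373 [[-9.8, -36.7, 22.2], [-9.6, -35.6, 26.0], [-9.0, -26.5, 50.5]]
1 1341 [[-9.7, 22.7, 22.3], [-9.5, 22.8, 26.0], [-9.0, 27.8, 50.8]]
```

Tips are measured at z≈0.020 with 25 mm offset, so 12 mm more puts them 3 mm above the plate.

Emit:
step_arm(plan=[45, 0, 0, 4, 0, 45, 0, 0, 4, 0, 45, 0, 0, 2, 0, 45, 0, 0, 2, 0, 45, 0, 0, 0, 0, 45, 0, 0, 0, 0])

```text
time: 8.38
eef_pos: [0.4684, -0.1893, -0.0172]
orientation: [-3.141, 0.0, -2.957]
ft_force: [0.0, -0.1, 0.3]
width: 0.045
finger_force: 0.0
```

Emit:
step_arm(plan=[10, 0, 0, 0, 0, 10, 0, 0, 0, 0, 10, 0, 0, 0, 0, 10, 0, 0, 0, 0, 10, 0, 0, 0, 0, 10, 0, 0, 0, 0], squeeze=35)

```text
time: 9.12
eef_pos: [0.4685, -0.1894, -0.0172]
orientation: [-3.141, 0.0, -2.957]
ft_force: [0.3, -0.8, 0.8]
width: 0.0178
finger_force: 35.0
```

Emit:
step_arm(plan=[10, 0, 0, -10, 0, 10, 0, 0, -30, 0, 10, 0, 0, -40, 0, 10, 0, 0, -40, 0, 10, 0, 0, 0, 0, 10, 0, 0, 0, 0])

```text
time: 9.88
eef_pos: [0.4676, -0.1887, 0.1022]
orientation: [3.141, -0.001, -2.957]
ft_force: [-1.7, 0.6, -2.2]
width: 0.0175
finger_force: 35.0
```

Run:
```python
from h import *
im=ctrl.get_image("wrist"); o=ctrl.get_obs()
P=cloud(im);e=o["eef_pos"]; yaw=o["orientation"][2]
print(e,np.degrees(o["orientation"]),o["ft_force"],o["moment"],o["width"])
c,s=np.cos(yaw),np.sin(yaw); T=lambda X:(np.asarray(X)[...,:2]-e[:2])@np.array([[c,s],[s,-c]]).T*1000  # tool x,y mm
zt=e[2]+.0172+.005; Z=P[...,2]
pl=(abs(Z-zt)<.006); pl[:60]=0
n,l,st,_=cv2.connectedComponentsWithStats(pl.astype(np.uint8)); i=1+st[1:,4].argmax(); print(st[i],np.nanmedian(Z[l==i])-zt)
x,y,w,h=st[i][:4]
m=(l==i).astype(np.uint8); q=P[l==i]; A=np.c_[T(q),np.ones(len(q))]; print("tilt",np.linalg.lstsq(A,q[:,2]*1000,rcond=None)[0])
# holes inside
inv=((l!=i)&(Z<zt-.02)).astype(np.uint8)
n2,l2,s2,c2=cv2.connectedComponentsWithStats(inv)
for k in range(1,n2):
    if 40<s2[k][4]<3000 and x<c2[k][0]<x+w: print(s2[k],c2[k].round(1),T(px2w(im,c2[k],zt)).round(2),T(px2w(im,c2[k],zt-.005)).round(2))
cs=max(cv2.findContours(m,0,2)[0],key=cv2.contourArea)
p=T(px2w(im,cs.reshape(-1,2),zt)); print("ext",p.min(0),p.max(0))
save(im,"w5.png")
```

```text
[ 0.4672439  -0.18844091  0.10154032] [ 1.79890472e+02 -1.06900196e-01 -1.69425536e+02] [-0.21546464 -0.0778981  -1.78381916] [0.05991604 0.07029284 0.01124461] 0.017924434425964
[  230   119   177   119 17768] 0.00021402885580046327
tilt [1.64649183e-04 1.13367677e-03 1.23948990e+02]
[250 136  18  19 332] [258.7 144.9] [[ 54.51 -33.91]] [[ 54.17 -34.9 ]]
[369 136  18  19 332] [377.3 144.9] [[54.37 34.45]] [[54.04 35.45]]
[311 318  16   9 144] [318.5 322. ] [[-63.73   0.38]] [[-67.52   0.38]]
ext [ -2.34543027 -49.74334198] [69.10808691 50.38452763]
```

The plate is held level, origin at tool (−5.8, 0.3) mm. I'll carry it over the pump.

Emit:
step_arm(plan=[10, 0, 0, 0, 8.1, 10, 0, 0, 0, 8.1, 10, 0, 0, 0, 8.2, 10, 4.7, 19, 0, 0, 10, 9.7, 38, 0, 0, 10, 9.7, 39, 0, 0, 10, 9.7, 39, 0, 0, 10, 9.7, 39, 0, 0, 10, 9.7, 39, 0, 0, 10, 9.7, 39, 0, 0, 10, 9.7, 38, 0, 0, 10, 9.7, 38, 0, 0, 10, 4.7, 19, 0, 0, 10, 0, 0, 0, 0, 10, 0, 0, 0, 0, 10, 0, 0, 0, 0, 10, 0, 0, 0, 0])

```text
time: 12.05
eef_pos: [0.4669, 0.1678, 0.1027]
orientation: [-3.141, -0.0, 2.899]
ft_force: [0.0, -0.9, -2.2]
width: 0.018
finger_force: 35.0
```

Run:
```python
from h import *
im=ctrl.get_image("wrist"); o=ctrl.get_obs()
P=cloud(im);e=o["eef_pos"]; yaw=o["orientation"][2];Z=P[...,2]
print(o["time"],e,np.degrees(o["orientation"]),o["ft_force"],o["width"])
c,s=np.cos(yaw),np.sin(yaw); T=lambda X:(np.asarray(X)[...,:2]-e[:2])@np.array([[c,s],[s,-c]]).T*1000
# block top edges around the plate, by depth
for nm,zz,tol in(("plate",e[2]+.0222,.006),("block",.04,.005)):
    m=(abs(Z-zz)<tol)
    m[:60]=0; q=T(P[m]); print(nm,m.sum(),np.percentile(q,[.5,99.5],axis=0).round(1).tolist())
cr=(225,95,415,250); save(im,"w6.png",cr,4)
```

```text
12.1 [0.46691632 0.16786858 0.10278573] [-1.79998474e+02  1.69120090e-03  1.66116643e+02] [-0.05494276  0.4372665  -1.31671063] 0.01785102511737495
plate 19123 [[-67.9, -48.9], [69.6, 49.9]]
block 5983 [[41.7, -57.5], [121.3, 265.8]]
```

View pics/w6.png

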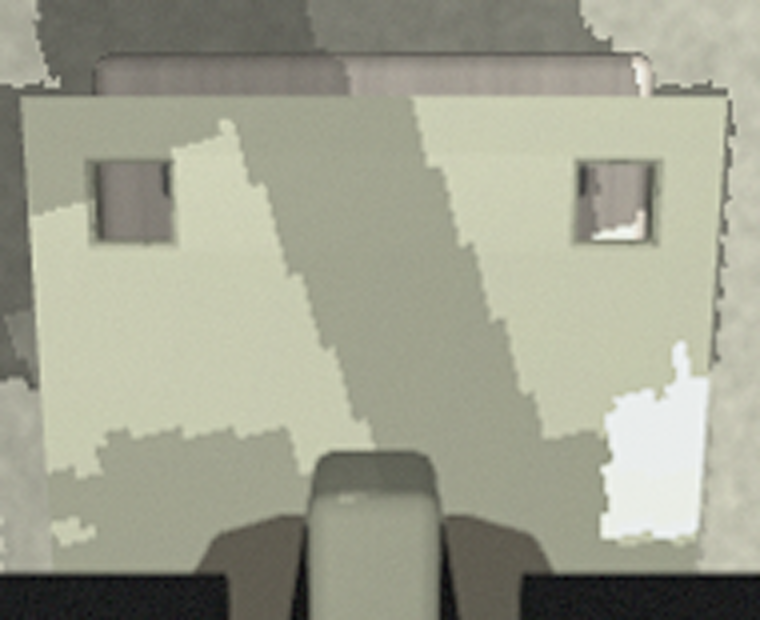

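Through the two near holes the standoffs show at crop (167,180) and (584,180), symmetric about the centre, so the sideways fit is good. The block's near edge, at crop row 54, will give the x fit.

Run:
```python
from h import *
im=ctrl.get_image("wrist"); o=ctrl.get_obs()
e=o["eef_pos"]; yaw=o["orientation"][2]
c,s=np.cos(yaw),np.sin(yaw); T=lambda X:(np.asarray(X)[...,:2]-e[:2])@np.array([[c,s],[s,-c]]).T*1000
cr=lambda a:np.array(a)/4+[225,95]-.375
print("edge",T(px2w(im,cr([(160,54),(590,54)]),.04)).round(1),"sides",T(px2w(im,cr([(96,80),(650,80)]),.04)).round(1))
print("plate edge",T(px2w(im,cr([(100,97),(650,97)]),e[2]+.0222)).round(1))
print("posts",T(px2w(im,cr([(167,180),(584,180)]),.06)).round(1))
p=pose((.4712,.1680),-13.75,S); print("pump w1 in tool",T(p).round(1),T(pose((.4712,.168),-13.75,[[0,0,0]])).round(1), np.degrees(yaw)-180)
g=im["image"][95:140,:,:].astype(int).sum(2); print([list(g[:24,c]) for c in(270,300,360)])
```

```text
edge [[ 79.9 -44.2]
 [ 79.7  45.9]] sides [[ 74.7 -57.9]
 [ 74.5  58.7]]
plate edge [[ 69.7 -38. ]
 [ 69.6  39.5]]
posts [[ 54.9 -40.3]
 [ 54.7  42.1]]
pump w1 in tool [[-64.1   1.2]
 [ 55.9  35.9]
 [ 55.8 -34.1]] [[-4.1  1.1]] -13.875270349202992
[[np.int64(295), np.int64(304), np.int64(292), np.int64(295), np.int64(297), np.int64(297), np.int64(292), np.int64(288), np.int64(299), np.int64(302), np.int64(296), np.int64(291), np.int64(295), np.int64(258), np.int64(303), np.int64(334), np.int64(353), np.int64(368), np.int64(378), np.int64(379), np.int64(376), np.int64(378), np.int64(370), np.int64(383)], [np.int64(289), np.int64(291), np.int64(298), np.int64(296), np.int64(294), np.int64(292), np.int64(297), np.int64(294), np.int64(290), np.int64(293), np.int64(291), np.int64(300), np.int64(295), np.int64(265), np.int64(313), np.int64(343), np.int64(360), np.int64(368), np.int64(375), np.int64(371), np.int64(377), np.int64(373), np.int64(370), np.int64(387)], [np.int64(372), np.int64(363), np.int64(358), np.int64(356), np.int64(361), np.int64(372), np.int64(379), np.int64(377), np.int64(362), np.int64(358), np.int64(362), np.int64(364), np.int64(363), np.int64(289), np.int64(394), np.int64(418), np.int64(451), np.int64(482), np.int64(484), np.int64(481), np.int64(487), np.int64(476), np.int64(480), np.int64(495)]]
```

Emit:
step_arm(plan=[10, 0.3, 0.2, 10, 0, 10, 0, 0, 15, 0, 10, 0, 0, 12, 0, 10, 0, 0, 3, 0, 10, 0, 0, 0, 0, 10, 0, 0, 0, 0, 10, 0, 0, 0, 0])

```text
time: 13.02
eef_pos: [0.467, 0.1688, 0.0632]
orientation: [3.141, 0.001, 2.9]
ft_force: [-0.6, -0.6, -2.0]
width: 0.0176
finger_force: 35.0
```

Run:
```python
from h import *
im=ctrl.get_image("wrist"); o=ctrl.get_obs()
print(o["time"],o["eef_pos"],np.degrees(o["orientation"]),o["ft_force"])
a=im["image"][...,::-1]
p=[cv2.resize(a[120:160,x:x+40],(400,400),interpolation=cv2.INTER_CUBIC) for x in (243,357)]
cv2.imwrite("pics/w7.png",np.hstack(p))
e=o["eef_pos"];yaw=o["orientation"][2];c,s=np.cos(yaw),np.sin(yaw)
T=lambda X:(np.asarray(X)[...,:2]-e[:2])@np.array([[c,s],[s,-c]]).T*1000
Q=cloud(im);Z=Q[...,2]
hol=[]
for x0 in(243,357):
    print((Z[120:160:3,x0:x0+40:3]*1000).round().astype(int))
```

```text
13.075 [0.46689257 0.16882373 0.06316828] [1.79981809e+02 4.74668678e-02 1.66174368e+02] [ 0.90337558 -0.15535143 -2.13409091]
[[85 84 85 85 85 84 85 86 85 85 84 84 85 85]
 [85 84 85 85 84 85 85 85 85 86 84 84 85 85]
 [84 84 85 85 85 85 84 85 84 85 85 84 85 85]
 [85 86 85 85 84 84 84 84 85 85 85 84 85 86]
 [85 86 85 85 86 84 85 84 85 84 85 85 85 85]
 [86 85 85 84 84 85 85 85 84 84 83 85 86 85]
 [85 83 81 41 61 64 64 62 65 84 85 86 86 84]
 [86 85 82 40 60 64 66 65 64 85 84 84 85 86]
 [86 85 82 39 59 65 67 66 65 84 84 84 85 84]
 [85 84 83 40 60 65 63 63 64 85 86 85 84 85]
 [86 83 84 40 39 39 49 48 48 85 85 84 85 85]
 [85 85 84 38 40 38 40 39 41 86 85 85 84 85]
 [85 85 84 84 84 84 85 84 84 85 85 85 85 86]
 [86 84 86 85 84 85 85 86 87 84 85 84 86 84]]
[[85 86 84 84 85 85 85 85 86 86 85 84 84 85]
 [85 85 85 85 85 84 85 86 85 85 84 85 85 85]
 [85 85 85 84 85 84 86 84 85 85 84 84 85 85]
 [86 85 85 86 86 85 85 85 86 85 85 86 85 86]
 [85 85 86 85 85 85 85 85 85 84 86 84 86 85]
 [85 85 85 86 86 85 84 84 84 84 85 85 86 85]
 [86 86 83 85 65 66 66 62 41 39 83 86 85 85]
 [85 86 85 85 66 67 67 63 40 40 82 85 85 86]
 [86 85 85 84 68 69 66 61 40 40 82 84 86 84]
 [84 85 85 85 64 65 67 63 40 40 82 85 84 85]
 [85 85 85 84 50 51 40 39 40 41 82 85 84 86]
 [84 85 86 85 40 39 40 39 40 39 83 85 84 85]
 [86 84 86 86 86 83 85 85 84 84 84 86 85 85]
 [86 86 86 85 86 86 85 85 84 85 85 86 85 85]]
```

View pics/w7.png

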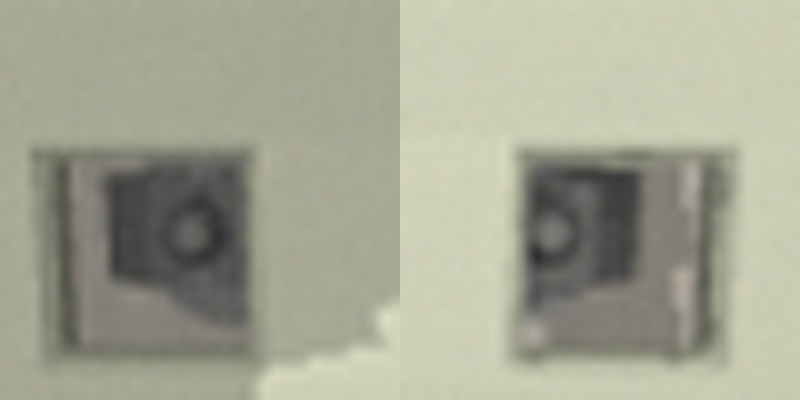

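Each hole shows the round tip of its standoff: left panel (193,228), right panel (550,233), against hole outlines 35–253 and 515–735.

Run:
```python
from h import *
im=ctrl.get_image("wrist"); o=ctrl.get_obs()
e=o["eef_pos"];yaw=o["orientation"][2];c,s=np.cos(yaw),np.sin(yaw)
T=lambda X:(np.asarray(X)[...,:2]-e[:2])@np.array([[c,s],[s,-c]]).T*1000
f=lambda x0,a:np.array(a)/10+[x0,120]-.45
print("tips",T(px2w(im,[f(243,(193,228)),f(357,(150,233))],.067)).round(2))
zt=e[2]+.0222
for x0,b in((243,(35,253)),(357,(115,335))):
    print("hole",T(px2w(im,[f(x0,(b[0],148)),f(x0,(b[1],362))],zt)).round(2), T(px2w(im,[f(x0,(b[0],148)),f(x0,(b[1],362))],zt)).mean(0))
```

```text
tips [[ 55.47 -35.  ]
 [ 55.02  34.64]]
hole [[ 61.12 -40.38]
 [ 48.9  -28.42]] [ 55.01124628 -34.39925722]
hole [[60.95 29.16]
 [48.79 42.4 ]] [54.8693041  35.77893926]
```

Emit:
step_arm(plan=[10, 0.3, -0.6, 0, 0, 10, 0, 0, 4, 0, 10, 0, 0, 4, 0, 10, 0, 0, 4, 0, 10, 0, 0, 2, 0, 10, 0, 0, 1, 0, 10, 0, 0, 0, 0, 10, 0, 0, 0, 0])

```text
time: 14.12
eef_pos: [0.4663, 0.1683, 0.0479]
orientation: [3.141, 0.0, 2.9]
ft_force: [-0.6, -0.2, -2.0]
width: 0.0179
finger_force: 35.0
```

Emit:
step_arm(plan=[10, 0, 0, 1, 0, 10, 0, 0, 0, 0, 10, 0, 0, 0, 0])

```text
time: 14.5
eef_pos: [0.4661, 0.1683, 0.0468]
orientation: [3.142, 0.0, 2.9]
ft_force: [0.3, 0.6, -0.9]
width: 0.0176
finger_force: 35.0
```

Emit:
step_arm(plan=[10, 0, 0, 1, 0, 10, 0, 0, 0, 0, 10, 0, 0, 0, 0])

```text
time: 14.88
eef_pos: [0.4661, 0.1682, 0.0457]
orientation: [-3.142, -0.0, 2.9]
ft_force: [0.1, 0.5, -1.4]
width: 0.0178
finger_force: 35.0
```

Emit:
step_arm(plan=[10, 0, 0, 0.8, 0, 10, 0, 0, 0, 0, 10, 0, 0, 0, 0])

```text
time: 15.25
eef_pos: [0.4661, 0.1682, 0.0449]
orientation: [-3.141, -0.0, 2.9]
ft_force: [-1.0, -1.2, -1.4]
width: 0.0176
finger_force: 35.0
```

Emit:
step_arm(plan=[10, 0, 0, 0.8, 0, 10, 0, 0, 0, 0, 10, 0, 0, 0, 0])

```text
time: 15.62
eef_pos: [0.4662, 0.1682, 0.0442]
orientation: [-3.142, 0.0, 2.9]
ft_force: [-0.2, -1.6, 0.8]
width: 0.0177
finger_force: 35.0
```

Contact felt, underside at about 61 mm as expected. Let go and rise.

Emit:
step_arm(plan=[24, 0, 0, 0, 0, 24, 0, 0, 0, 0, 35, 0, 0, 0, 0, 40, 0, 0, 0, 0, 40, 0, 0, 0, 0, 40, 0, 0, -10, 0, 40, 0, 0, -20, 0, 40, 0, 0, -40, 0, 40, 0, 0, -40, 0, 40, 0, 0, -20, 0, 40, 0, 0, 0, 0, 40, 0, 0, 0, 0])

```text
time: 17.12
eef_pos: [0.4655, 0.1682, 0.1735]
orientation: [-3.141, -0.001, 2.9]
ft_force: [-0.3, 0.6, 0.2]
width: 0.04
finger_force: 0.0
```

```bash
cat > meas.py <<'E'
from h import *
im=ctrl.get_image("wrist"); o=ctrl.get_obs()
e=o["eef_pos"];yaw=o["orientation"][2];c,s=np.cos(yaw),np.sin(yaw)
M=np.array([[c,s],[s,-c]])
T=lambda X:(np.asarray(X)[...,:2]-e[:2])@M.T*1000
print(o["time"],e.round(4),np.degrees(yaw),o["ft_force"].round(1))
P=cloud(im);Z=P[...,2]
m=((Z>.050)&(Z<.075)).astype(np.uint8)
n,l,st,_=cv2.connectedComponentsWithStats(m); i=1+st[1:,4].argmax(); m=(l==i)
q=P[m]; t=T(q); A=np.c_[t/1000,np.ones(len(t))]; 
for _ in range(3):
    k=np.linalg.lstsq(A,q[:,2]*1000,rcond=None)[0]; g=abs(A@k-q[:,2]*1000)<2.5; A,q=A[g],q[g]
zc=k[2]/1000
cs=max(cv2.findContours(m.astype(np.uint8),0,2)[0],key=cv2.contourArea)
r=cv2.minAreaRect(T(px2w(im,cs.reshape(-1,2),zc)).astype(np.float32)); print("plate rect (tool mm)",r)
ct=np.array(r[0])
for nm,x,y in(("h0",60,0),("h1",-60,35),("h2",-60,-35)):
    # cover x = -tool x ; cover y = +tool y (yaw ~180)
    p=ct+[-x,y]; print(nm,p.round(1),"top z",round(k[0]*p[0]/1000+k[1]*p[1]/1000+k[2],1))
E
python3 meas.py
python3 - <<'E'
from h import *
s=ctrl.get_image("side"); save(s,"s8.png",(200,120,360,240),5)
E
```

```text
17.175 [0.4652 0.1681 0.173 ] 166.16994227481263 [ 0.7 -0.1  0.1]
plate rect (tool mm) ((-5.551239013671875, 1.0622062683105469), (148.44192504882812, 100.25140380859375), 0.05418798327445984)
h0 [-65.6   1.1] top z 65.1
h1 [54.4 36.1] top z 66.4
h2 [ 54.4 -33.9] top z 64.7
```

View pics/s8.png

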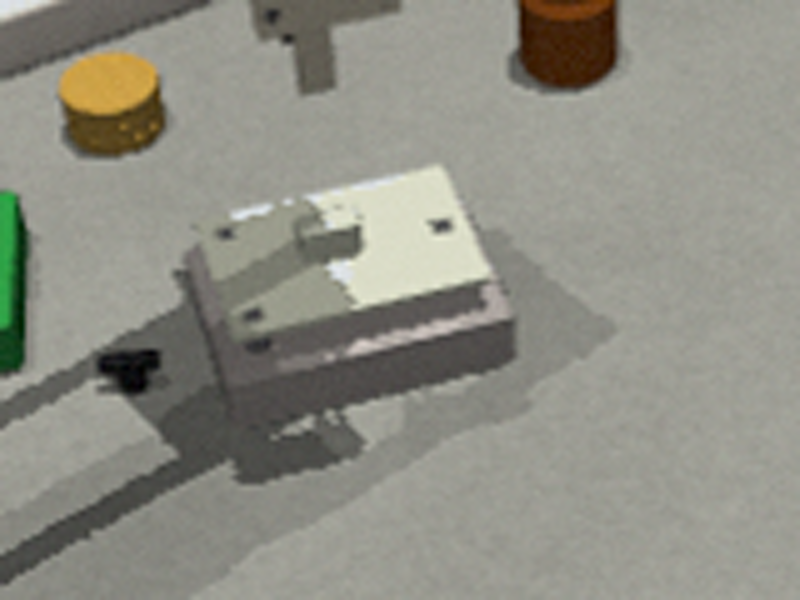

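The cover rests rib-up on all three standoffs, with holes aligned (crop (225,233), (252,313), (441,225)). I've gone past the picture allowance, so the rest goes by numbers and force. Next: shut the fingers and go over spot 0.

Emit:
step_arm(plan=[0, -15, 0.7, 0, 0, 0, -15, 0, 0, 0, 0, -13.6, 0, 0, 0, 0, 0, 0, 20, 0, 0, 0, 0, 30, 0, 0, 0, 0, 30, 0, 0, 0, 0, 25, 0, 0, 0, 0, 15, 0, 0, 0, 0, 7, 0, 0, 0, 0, 0, 0, 0, 0, 0, 0, 0, 0, 0, 0, 0, 0])

```text
time: 18.73
eef_pos: [0.5093, 0.1586, 0.048]
orientation: [3.141, 0.002, 2.9]
ft_force: [0.9, -0.2, 0.2]
width: 0.0006
finger_force: 0.0
```

Emit:
step_arm(plan=[0, 0, 0, 1, 0, 0, 0, 0, 1, 0, 0, 0, 0, 1, 0, 0, 0, 0, 0, 0, 0, 0, 0, 0, 0])

```text
time: 19.35
eef_pos: [0.5086, 0.1585, 0.0441]
orientation: [-3.142, -0.0, 2.9]
ft_force: [-0.4, -0.2, -0.6]
width: 0.0001
finger_force: 0.0
```

Emit:
step_arm(plan=[0, 0, 0, 0.5, 0, 0, 0, 0, 0.5, 0, 0, 0, 0, 0, 0])

```text
time: 19.73
eef_pos: [0.5086, 0.1585, 0.0431]
orientation: [-3.142, -0.0, 2.9]
ft_force: [-0.2, 1.4, -0.9]
width: 0.0008
finger_force: 0.0
```

Emit:
step_arm(plan=[0, 0, 0, 0.5, 0, 0, 0, 0, 0.5, 0, 0, 0, 0, 0, 0])

```text
time: 20.1
eef_pos: [0.5086, 0.1585, 0.0421]
orientation: [-3.142, -0.0, 2.9]
ft_force: [-0.0, -0.9, -0.1]
width: 0.0002
finger_force: 0.0
```

Emit:
step_arm(plan=[0, 0, 0, 0.5, 0, 0, 0, 0, 0.5, 0, 0, 0, 0, 0, 0])

```text
time: 20.48
eef_pos: [0.5086, 0.1585, 0.0411]
orientation: [-3.142, -0.0, 2.9]
ft_force: [0.6, -0.2, 0.1]
width: 0.0004
finger_force: 0.0
```

Emit:
step_arm(plan=[0, 0, 0, 0.5, 0, 0, 0, 0, 0.5, 0, 0, 0, 0, 0, 0])

```text
time: 20.85
eef_pos: [0.5086, 0.1585, 0.0401]
orientation: [-3.142, -0.0, 2.9]
ft_force: [0.8, 0.1, -0.1]
width: 0.0006
finger_force: 0.0
```

Emit:
step_arm(plan=[0, 0, 0, 0.5, 0, 0, 0, 0, 0.5, 0, 0, 0, 0, 0, 0])

```text
time: 21.22
eef_pos: [0.5086, 0.1585, 0.0391]
orientation: [-3.142, 0.0, 2.9]
ft_force: [0.4, -0.0, -0.2]
width: 0.0007
finger_force: 0.1
```

Emit:
step_arm(plan=[0, 0, 0, 0.6, 0, 0, 0, 0, 0, 0])

```text
time: 21.48
eef_pos: [0.5087, 0.1585, 0.0388]
orientation: [3.141, 0.0, 2.9]
ft_force: [-1.5, -0.9, 3.3]
width: 0.0002
finger_force: 1.5
```

Emit:
step_arm(plan=[0, 0, 0, 0.6, 0, 0, 0, 0, 0, 0])

```text
time: 21.72
eef_pos: [0.5088, 0.1586, 0.0383]
orientation: [3.141, 0.001, 2.9]
ft_force: [-1.8, -0.1, 5.5]
width: 0.0006
finger_force: 2.5
```

Emit:
step_arm(plan=[0, 0, 0, 0.6, 0, 0, 0, 0, 0, 0])

```text
time: 21.98
eef_pos: [0.509, 0.1586, 0.038]
orientation: [3.141, 0.001, 2.9]
ft_force: [-0.9, -1.7, 5.7]
width: 0.0004
finger_force: 3.1
```

Emit:
step_arm(plan=[0, 0, 0, 0.6, 0, 0, 0, 0, 0, 0])

```text
time: 22.22
eef_pos: [0.5091, 0.1586, 0.0376]
orientation: [3.141, 0.001, 2.9]
ft_force: [-1.8, -0.1, 6.8]
width: 0.0006
finger_force: 3.8
```

Emit:
step_arm(plan=[0, 0, 0, 0.7, 0, 0, 0, 0, 0, 0])

```text
time: 22.48
eef_pos: [0.5092, 0.1586, 0.0371]
orientation: [3.141, 0.001, 2.9]
ft_force: [-2.0, -0.6, 9.2]
width: 0.0008
finger_force: 4.7
```

Emit:
step_arm(plan=[0, 0, 0, 0.7, 0, 0, 0, 0, 0, 0])

```text
time: 22.72
eef_pos: [0.5094, 0.1586, 0.0366]
orientation: [3.141, 0.002, 2.9]
ft_force: [-1.6, -0.2, 10.3]
width: 0.0004
finger_force: 5.2
```

Emit:
step_arm(plan=[0, 0, 0, 0.7, 0, 0, 0, 0, 0, 0])

```text
time: 22.98
eef_pos: [0.5092, 0.1585, 0.0352]
orientation: [3.141, 0.001, 2.9]
ft_force: [0.9, 0.3, 0.3]
width: 0.0004
finger_force: 0.0
```

The force dropped from 10 N to about 0, which is the click. Continue down to the collar.

Emit:
step_arm(plan=[0, 0, 0, 0.7, 0, 0, 0, 0, 0, 0])

```text
time: 23.22
eef_pos: [0.5086, 0.1585, 0.0337]
orientation: [-3.142, -0.0, 2.9]
ft_force: [-0.0, -0.1, 1.0]
width: 0.0002
finger_force: 0.6
```

Emit:
step_arm(plan=[0, 0, 0, 0.7, 0, 0, 0, 0, 0, 0])

```text
time: 23.48
eef_pos: [0.5087, 0.1585, 0.0333]
orientation: [3.142, 0.0, 2.9]
ft_force: [-1.4, 0.5, 3.1]
width: 0.0005
finger_force: 1.7
```

Emit:
step_arm(plan=[0, 0, 0, 0.7, 0, 0, 0, 0, 0, 0])

```text
time: 23.72
eef_pos: [0.5087, 0.1585, 0.0325]
orientation: [3.141, 0.0, 2.9]
ft_force: [0.1, 0.3, 4.0]
width: 0.0
finger_force: 1.6
```

Emit:
step_arm(plan=[0, 0, 0, 0.6, 0, 0, 0, 0, 0, 0])

```text
time: 23.98
eef_pos: [0.5082, 0.1584, 0.0315]
orientation: [-3.141, -0.001, 2.9]
ft_force: [-0.0, 0.8, 0.3]
width: 0.0003
finger_force: 0.0
```

Emit:
step_arm(plan=[0, 0, 0, 0.6, 0, 0, 0, 0, 0, 0])

```text
time: 24.22
eef_pos: [0.5084, 0.1584, 0.0312]
orientation: [-3.141, -0.001, 2.9]
ft_force: [-0.6, 0.0, 0.7]
width: 0.0001
finger_force: 0.5
```

Emit:
step_arm(plan=[0, 0, 0, 0.6, 0, 0, 0, 0, 0, 0])

```text
time: 24.48
eef_pos: [0.5085, 0.1584, 0.031]
orientation: [-3.141, -0.0, 2.9]
ft_force: [-2.9, -0.1, 5.1]
width: 0.0002
finger_force: 2.1
```

Emit:
step_arm(plan=[0, 0, 0, 0.6, 0, 0, 0, 0, 0, 0])

```text
time: 24.72
eef_pos: [0.5085, 0.1584, 0.0308]
orientation: [-3.141, -0.0, 2.9]
ft_force: [-3.4, -0.9, 8.1]
width: 0.0004
finger_force: 4.0
```

Emit:
step_arm(plan=[0, 0, 0, 0.6, 0, 0, 0, 0, 0, 0])

```text
time: 24.98
eef_pos: [0.5086, 0.1584, 0.0307]
orientation: [-3.141, 0.0, 2.9]
ft_force: [-4.0, -0.6, 12.3]
width: 0.0006
finger_force: 5.8
```

Emit:
step_arm(plan=[0, 0, 0, 0.6, 0, 0, 0, 0, 0, 0])

```text
time: 25.22
eef_pos: [0.5086, 0.1585, 0.0305]
orientation: [-3.142, 0.001, 2.901]
ft_force: [-5.1, -0.9, 16.0]
width: 0.0008
finger_force: 7.7
```

```bash
python3 meas.py
```

```text
25.275 [0.5086 0.1585 0.0305] 166.18639416927692 [-5.7 -0.8 15.2]
plate rect (tool mm) ((57.518245697021484, 0.21977996826171875), (106.51847839355469, 116.15262603759766), 89.3739242553711)
h0 [-2.5  0.2] top z 56.1
h1 [117.5  35.2] top z 67.6
h2 [117.5 -34.8] top z 66.1
```

Seated on hole 0: the force rises steeply to 16 N, plate about 11 mm lower there. Now spot 1.

Emit:
step_arm(plan=[0, 0, 0, -12, 0, 0, 0, 0, -20, 0, 0, 0, 0, -20, 0, 0, 25, 10, 0, 0, 0, 30, 12, 0, 0, 0, 21, 10, 0, 0, 0, 0, 0, 10, 0, 0, 0, 0, 15, 0, 0, 0, 0, 8, 0, 0, 0, 0, 3, 0, 0, 0, 0, 0, 0, 0, 0, 0, 0, 0])

```text
time: 26.78
eef_pos: [0.4429, 0.2077, 0.0452]
orientation: [3.141, 0.0, 2.9]
ft_force: [-0.5, -0.2, 0.8]
width: 0.0008
finger_force: 0.0
```

Emit:
step_arm(plan=[0, 0, 0, 1, 0, 0, 0, 0, 1, 0, 0, 0, 0, 0, 0])

```text
time: 27.15
eef_pos: [0.4424, 0.2078, 0.043]
orientation: [-3.142, 0.0, 2.9]
ft_force: [0.2, -0.3, -0.2]
width: 0.0005
finger_force: 0.0
```

Emit:
step_arm(plan=[0, 0, 0, 0.7, 0, 0, 0, 0, 0.7, 0, 0, 0, 0, 0, 0])

```text
time: 27.52
eef_pos: [0.4424, 0.2077, 0.0415]
orientation: [-3.142, -0.0, 2.9]
ft_force: [-0.1, 0.2, -0.4]
width: 0.0004
finger_force: 0.0
```

Emit:
step_arm(plan=[0, 0, 0, 0.7, 0, 0, 0, 0, 0, 0])

```text
time: 27.78
eef_pos: [0.4424, 0.2077, 0.0408]
orientation: [-3.142, -0.0, 2.9]
ft_force: [0.3, -0.4, -0.3]
width: 0.0004
finger_force: 0.0
```

Emit:
step_arm(plan=[0, 0, 0, 0.7, 0, 0, 0, 0, 0, 0])

```text
time: 28.02
eef_pos: [0.4424, 0.2077, 0.0401]
orientation: [-3.142, -0.0, 2.9]
ft_force: [-0.1, -0.5, -1.0]
width: 0.0004
finger_force: 0.0
```

Emit:
step_arm(plan=[0, 0, 0, 0.7, 0, 0, 0, 0, 0, 0])

```text
time: 28.28
eef_pos: [0.4424, 0.2077, 0.0394]
orientation: [-3.142, -0.0, 2.9]
ft_force: [0.3, 1.2, 0.1]
width: 0.0
finger_force: 0.0
```

Emit:
step_arm(plan=[0, 0, 0, 0.7, 0, 0, 0, 0, 0, 0])

```text
time: 28.52
eef_pos: [0.4425, 0.2077, 0.0387]
orientation: [3.142, 0.0, 2.9]
ft_force: [0.6, 0.1, -0.3]
width: 0.0002
finger_force: 0.1
```

Emit:
step_arm(plan=[0, 0, 0, 0.7, 0, 0, 0, 0, 0, 0])

```text
time: 28.78
eef_pos: [0.4426, 0.2078, 0.0383]
orientation: [3.141, 0.0, 2.9]
ft_force: [-0.5, 0.1, 2.4]
width: 0.0004
finger_force: 1.5
```

Emit:
step_arm(plan=[0, 0, 0, 0.7, 0, 0, 0, 0, 0, 0])

```text
time: 29.02
eef_pos: [0.4427, 0.2079, 0.0377]
orientation: [3.141, 0.001, 2.9]
ft_force: [-0.9, 0.1, 4.4]
width: 0.0005
finger_force: 2.5
```

Emit:
step_arm(plan=[0, 0, 0, 0.7, 0, 0, 0, 0, 0, 0])

```text
time: 29.28
eef_pos: [0.4428, 0.2079, 0.0372]
orientation: [3.141, 0.001, 2.9]
ft_force: [-1.6, -0.0, 6.5]
width: 0.0005
finger_force: 2.9
```

Emit:
step_arm(plan=[0, 0, 0, 0.7, 0, 0, 0, 0, 0, 0])

```text
time: 29.52
eef_pos: [0.443, 0.208, 0.0366]
orientation: [3.141, 0.001, 2.9]
ft_force: [-1.8, 0.6, 7.3]
width: 0.0008
finger_force: 3.5
```

Emit:
step_arm(plan=[0, 0, 0, 0.7, 0, 0, 0, 0, 0, 0])

```text
time: 29.78
eef_pos: [0.4431, 0.208, 0.0362]
orientation: [3.141, 0.001, 2.9]
ft_force: [-1.7, 0.5, 9.4]
width: 0.0008
finger_force: 4.6
```

Emit:
step_arm(plan=[0, 0, 0, 0.7, 0, 0, 0, 0, 0, 0])

```text
time: 30.02
eef_pos: [0.4431, 0.208, 0.0353]
orientation: [3.141, 0.001, 2.9]
ft_force: [-0.2, 1.0, 3.8]
width: 0.0004
finger_force: 1.8
```

Emit:
step_arm(plan=[0, 0, 0, 0.7, 0, 0, 0, 0, 0, 0])

```text
time: 30.28
eef_pos: [0.4428, 0.2078, 0.0338]
orientation: [3.141, 0.001, 2.9]
ft_force: [0.4, 0.3, 1.9]
width: 0.0005
finger_force: 1.0
```

Emit:
step_arm(plan=[0, 0, 0, 0.7, 0, 0, 0, 0, 0, 0])

```text
time: 30.52
eef_pos: [0.4428, 0.2079, 0.0333]
orientation: [3.141, 0.001, 2.9]
ft_force: [1.5, 1.0, 4.2]
width: 0.0005
finger_force: 1.8
```

Emit:
step_arm(plan=[0, 0, 0, 0.7, 0, 0, 0, 0, 0, 0])

```text
time: 30.78
eef_pos: [0.4427, 0.2078, 0.0325]
orientation: [3.141, 0.0, 2.9]
ft_force: [1.2, 0.6, 3.3]
width: 0.0005
finger_force: 1.8
```

Emit:
step_arm(plan=[0, 0, 0, 0.7, 0, 0, 0, 0, 0, 0])

```text
time: 31.02
eef_pos: [0.4426, 0.2078, 0.0318]
orientation: [3.141, 0.0, 2.9]
ft_force: [1.1, 2.3, 3.8]
width: 0.0003
finger_force: 2.0
```

Emit:
step_arm(plan=[0, 0, 0, 0.6, 0, 0, 0, 0, 0, 0])

```text
time: 31.28
eef_pos: [0.4415, 0.2073, 0.0306]
orientation: [-3.14, -0.002, 2.9]
ft_force: [-0.6, -0.0, 0.7]
width: 0.0005
finger_force: 0.0
```

Emit:
step_arm(plan=[0, 0, 0, 0.6, 0, 0, 0, 0, 0, 0])

```text
time: 31.52
eef_pos: [0.4417, 0.2075, 0.0301]
orientation: [-3.141, -0.001, 2.9]
ft_force: [-0.6, 0.5, 1.3]
width: 0.0002
finger_force: 0.0
```

Emit:
step_arm(plan=[0, 0, 0, 0.6, 0, 0, 0, 0, 0, 0])

```text
time: 31.78
eef_pos: [0.4423, 0.2077, 0.0299]
orientation: [-3.141, -0.0, 2.9]
ft_force: [-0.7, 0.1, 1.6]
width: 0.0005
finger_force: 0.4
```

Emit:
step_arm(plan=[0, 0, 0, 0.6, 0, 0, 0, 0, 0, 0])

```text
time: 32.02
eef_pos: [0.4424, 0.2077, 0.0296]
orientation: [-3.141, -0.0, 2.9]
ft_force: [-1.4, -0.4, 4.9]
width: 0.0005
finger_force: 2.1
```

Emit:
step_arm(plan=[0, 0, 0, 0.6, 0, 0, 0, 0, 0, 0])

```text
time: 32.28
eef_pos: [0.4424, 0.2077, 0.0294]
orientation: [-3.141, 0.0, 2.9]
ft_force: [-1.9, -1.2, 9.4]
width: 0.0005
finger_force: 4.2
```

Emit:
step_arm(plan=[0, 0, 0, 0.6, 0, 0, 0, 0, 0, 0])

```text
time: 32.52
eef_pos: [0.4425, 0.2077, 0.0293]
orientation: [-3.142, 0.0, 2.9]
ft_force: [-3.9, -1.0, 12.7]
width: 0.0008
finger_force: 6.2
```

Emit:
step_arm(plan=[0, 0, 0, 0.6, 0, 0, 0, 0, 0, 0])

```text
time: 32.78
eef_pos: [0.4425, 0.2077, 0.0291]
orientation: [-3.142, 0.001, 2.901]
ft_force: [-4.8, -2.6, 17.4]
width: 0.0002
finger_force: 8.3
```

Hole 1 is seated: steep rise to 17 N. Now spot 2.

Emit:
step_arm(plan=[0, 0, 0, -12, 0, 0, 0, 0, -20, 0, 0, 0, 0, -18, 0, 0, 0, -20, 0, 0, 0, 0, -25, 0, 0, 0, 0, -19, 0, 0, 0, 0, 0, 10, 0, 0, 0, 0, 14, 0, 0, 0, 0, 8, 0, 0, 0, 0, 3, 0, 0, 0, 0, 0, 0, 0, 0, 0, 0, 0])

```text
time: 34.28
eef_pos: [0.4274, 0.1458, 0.0427]
orientation: [3.141, 0.0, 2.901]
ft_force: [0.0, -0.7, 0.5]
width: 0.0006
finger_force: 0.0
```

Emit:
step_arm(plan=[0, 0, 0, 0.7, 0, 0, 0, 0, 0.7, 0, 0, 0, 0, 0, 0])

```text
time: 34.65
eef_pos: [0.4272, 0.1456, 0.0412]
orientation: [3.142, 0.0, 2.9]
ft_force: [0.2, -1.0, 0.4]
width: 0.0005
finger_force: 0.0
```

Emit:
step_arm(plan=[0, 0, 0, 0.7, 0, 0, 0, 0, 0, 0])

```text
time: 34.9
eef_pos: [0.4271, 0.1456, 0.0404]
orientation: [-3.142, -0.0, 2.9]
ft_force: [0.9, 0.0, 0.7]
width: 0.001
finger_force: 0.0
```

Emit:
step_arm(plan=[0, 0, 0, 0.7, 0, 0, 0, 0, 0, 0])

```text
time: 35.15
eef_pos: [0.4271, 0.1456, 0.0397]
orientation: [-3.142, -0.0, 2.9]
ft_force: [-0.4, -0.8, 0.0]
width: 0.0005
finger_force: 0.0
```

Emit:
step_arm(plan=[0, 0, 0, 0.7, 0, 0, 0, 0, 0, 0])

```text
time: 35.4
eef_pos: [0.4271, 0.1456, 0.039]
orientation: [-3.142, -0.0, 2.9]
ft_force: [0.1, -0.2, -0.8]
width: 0.0002
finger_force: 0.0
```

Emit:
step_arm(plan=[0, 0, 0, 0.7, 0, 0, 0, 0, 0, 0])

```text
time: 35.65
eef_pos: [0.4272, 0.1456, 0.0383]
orientation: [-3.142, -0.0, 2.9]
ft_force: [0.3, -0.0, 0.0]
width: 0.0006
finger_force: 0.0
```

Emit:
step_arm(plan=[0, 0, 0, 0.7, 0, 0, 0, 0, 0, 0])

```text
time: 35.9
eef_pos: [0.4272, 0.1456, 0.0377]
orientation: [-3.142, -0.0, 2.9]
ft_force: [-0.5, -1.0, 1.5]
width: 0.0002
finger_force: 0.5
```

Emit:
step_arm(plan=[0, 0, 0, 0.7, 0, 0, 0, 0, 0, 0])

```text
time: 36.15
eef_pos: [0.4271, 0.1456, 0.037]
orientation: [3.142, -0.0, 2.9]
ft_force: [-1.8, -0.0, 3.0]
width: 0.0007
finger_force: 1.4
```

Emit:
step_arm(plan=[0, 0, 0, 0.7, 0, 0, 0, 0, 0, 0])

```text
time: 36.4
eef_pos: [0.4273, 0.1456, 0.0365]
orientation: [3.142, 0.0, 2.9]
ft_force: [-1.8, -0.1, 6.0]
width: 0.0004
finger_force: 2.5
```

Emit:
step_arm(plan=[0, 0, 0, 0.7, 0, 0, 0, 0, 0, 0])

```text
time: 36.65
eef_pos: [0.4274, 0.1456, 0.0359]
orientation: [3.141, 0.001, 2.9]
ft_force: [-1.6, -0.1, 5.5]
width: 0.0003
finger_force: 2.7
```

Emit:
step_arm(plan=[0, 0, 0, 0.7, 0, 0, 0, 0, 0, 0])

```text
time: 36.9
eef_pos: [0.4276, 0.1456, 0.0354]
orientation: [3.141, 0.001, 2.9]
ft_force: [-2.0, 0.1, 7.4]
width: 0.0008
finger_force: 3.6
```

Emit:
step_arm(plan=[0, 0, 0, 0.7, 0, 0, 0, 0, 0, 0])

```text
time: 37.15
eef_pos: [0.4276, 0.1456, 0.0348]
orientation: [3.141, 0.001, 2.9]
ft_force: [-1.9, -0.4, 9.4]
width: 0.0002
finger_force: 4.4
```

Emit:
step_arm(plan=[0, 0, 0, 0.7, 0, 0, 0, 0, 0, 0])

```text
time: 37.4
eef_pos: [0.4277, 0.1456, 0.0344]
orientation: [3.141, 0.001, 2.9]
ft_force: [-3.5, -0.2, 11.7]
width: 0.0003
finger_force: 6.0
```

Emit:
step_arm(plan=[0, 0, 0, 0.7, 0, 0, 0, 0, 0, 0])

```text
time: 37.65
eef_pos: [0.4275, 0.1455, 0.033]
orientation: [3.141, 0.001, 2.9]
ft_force: [0.7, -0.2, -1.0]
width: 0.0004
finger_force: 0.0
```

Click on hole 2. Down to the collar.

Emit:
step_arm(plan=[0, 0, 0, 0.7, 0, 0, 0, 0, 0, 0])

```text
time: 37.9
eef_pos: [0.4273, 0.1456, 0.0319]
orientation: [-3.142, 0.0, 2.9]
ft_force: [-0.2, -0.3, 0.3]
width: 0.0003
finger_force: 0.5
```

Emit:
step_arm(plan=[0, 0, 0, 0.7, 0, 0, 0, 0, 0, 0])

```text
time: 38.15
eef_pos: [0.4273, 0.1455, 0.0314]
orientation: [-3.141, 0.0, 2.9]
ft_force: [-0.2, 0.1, 2.9]
width: 0.0004
finger_force: 1.4
```

Emit:
step_arm(plan=[0, 0, 0, 0.6, 0, 0, 0, 0, 0, 0])

```text
time: 38.4
eef_pos: [0.4273, 0.1456, 0.0308]
orientation: [-3.142, 0.0, 2.9]
ft_force: [-0.3, -0.3, 4.1]
width: 0.0003
finger_force: 1.7
```

Emit:
step_arm(plan=[0, 0, 0, 0.6, 0, 0, 0, 0, 0, 0])

```text
time: 38.65
eef_pos: [0.4273, 0.1456, 0.0301]
orientation: [-3.142, 0.0, 2.9]
ft_force: [-0.3, -0.5, 3.1]
width: 0.0007
finger_force: 1.8
```

Emit:
step_arm(plan=[0, 0, 0, 0.6, 0, 0, 0, 0, 0, 0])

```text
time: 38.9
eef_pos: [0.4272, 0.1455, 0.0294]
orientation: [-3.142, 0.0, 2.9]
ft_force: [1.0, -1.1, 2.8]
width: 0.0005
finger_force: 1.0
```

Emit:
step_arm(plan=[0, 0, 0, 0.6, 0, 0, 0, 0, 0, 0])

```text
time: 39.15
eef_pos: [0.4267, 0.1457, 0.0286]
orientation: [-3.142, -0.001, 2.9]
ft_force: [0.6, 0.4, -0.3]
width: 0.0003
finger_force: 0.0
```

Emit:
step_arm(plan=[0, 0, 0, 0.6, 0, 0, 0, 0, 0, 0])

```text
time: 39.4
eef_pos: [0.427, 0.1457, 0.0281]
orientation: [-3.142, -0.0, 2.9]
ft_force: [0.1, 0.6, -0.2]
width: 0.0005
finger_force: 0.0
```

Emit:
step_arm(plan=[0, 0, 0, 0.6, 0, 0, 0, 0, 0, 0])

```text
time: 39.65
eef_pos: [0.4271, 0.1456, 0.0277]
orientation: [-3.142, -0.0, 2.9]
ft_force: [-0.2, 1.2, -0.4]
width: 0.0006
finger_force: 0.0
```

Emit:
step_arm(plan=[0, 0, 0, 0.6, 0, 0, 0, 0, 0, 0])

```text
time: 39.9
eef_pos: [0.4272, 0.1456, 0.0274]
orientation: [3.142, 0.0, 2.9]
ft_force: [-2.0, 0.3, 2.8]
width: 0.0005
finger_force: 1.6
```

Emit:
step_arm(plan=[0, 0, 0, 0.6, 0, 0, 0, 0, 0, 0])

```text
time: 40.15
eef_pos: [0.4273, 0.1456, 0.0272]
orientation: [3.142, 0.0, 2.9]
ft_force: [-2.5, -0.8, 9.4]
width: 0.0007
finger_force: 4.5
```

Emit:
step_arm(plan=[0, 0, 0, 0.6, 0, 0, 0, 0, 0, 0])

```text
time: 40.4
eef_pos: [0.4273, 0.1456, 0.0271]
orientation: [3.142, 0.001, 2.9]
ft_force: [-4.3, -0.5, 14.3]
width: 0.0004
finger_force: 7.3
```

All three have clicked and met their collars. Rise and check heights by depth.

Emit:
step_arm(plan=[0, 0, 0, -12, 0, 0, 0, 0, -30, 0, 0, -15, 10, -40, 0, 0, -17, 22, -40, 0, 0, 0, 0, -24, 0, 0, 0, 0, 0, 0, 0, 0, 0, 0, 0])

```text
time: 41.28
eef_pos: [0.4649, 0.1688, 0.1709]
orientation: [-3.141, -0.002, 2.9]
ft_force: [-0.0, 0.6, -1.2]
width: 0.0009
finger_force: 0.0
```

```bash
sed -i 's/(Z>.050)&(Z<.075)/(Z>.047)\&(Z<.072)/' meas.py
cat >> meas.py <<'E'
px=w2px(im,[[*(e[:2]+M.T@(np.array(ct+d)/1000)),.055+.006] for d in([-60,0],[60,35],[60,-35])])
for (u,v) in px.round().astype(int): print("post top above plate mm",(np.nanpercentile(P[v-8:v+9,u-8:u+9,2],98)*1000-k[2]).round(1))
E
python3 meas.py
```

```text
41.325 [0.4647 0.1688 0.1705] 166.16203315073852 [-0.  -1.2 -0.1]
plate rect (tool mm) ((4.211112976074219, 1.0243492126464844), (100.02528381347656, 124.98902893066406), 88.23280334472656)
h0 [-55.8   1. ] top z 54.3
h1 [64.2 36. ] top z 55.4
h2 [ 64.2 -34. ] top z 53.6
post top above plate mm 237.5
post top above plate mm 10.1
post top above plate mm 8.6
```

```bash
python3 -c "
from bench import ctrl
print(ctrl.close_job())"
```

```text
the job is handed in; nothing more can be done
None
```

The cover was handed in at about 41 s, rib up on the pump: all three holes clicked and met their collars, the readings never passed 17.4 N, and depth shows the plate down; I viewed 12 pictures, over the allowed 10, and did not re-check the bystanders by camera at the end.

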